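Unhook the long cover of an inverter housing

TASK

On the repair bench, take the long cover with the bar handle off the cast housing: slide it along its keyhole slots until the stud heads stand in the wide ends, then lift it off. Lower it into the grey parts tray, let go only once it is down, and leave it lying flat on the tray's floor, handle up; leave the short cover with the round knob hung where it is.

Things in the scene. Friction and masses are not known exactly. Their poses are not given: they have to be found in the camera images.
- long_handle (a point): Centre of the long cover's bar handle (38 y, 14 x, 14 mm z), 33 mm above the underside of the cover's centre. Loose steel plate 170 x 140 x 4 mm, 0.36 kg. x: along its keyhole slots. Slots at y = -40, +40 mm: narrow part 15 mm wide, stud in it at x = +22 mm; 42 mm square wide end centred at x = -18 mm. So it comes off after sliding 40 mm (+-9) along +x; under bar 22 mm free.
- short_knob (a point): Centre of the round knob (28 mm across, 16 mm high) of the short cover, 28 mm above its underside. A loose steel plate 100 x 140 x 4 mm hung in the same way over the housing's other compartment, to be left alone. Which compartment has which cover changes.
- housing: Fixed cast housing 260 (x) x 350 (y) x 90 mm high, origin: centre of its underside. Two compartments in its flat top at x = 0, y = -85, +85 mm, a cover on each, axes parallel to the housing's. In each, two studs at x = 0, 40 mm either side in y: shank 9 mm, head 24 mm wide, 10 to 15 mm above the top (a hung cover can rise 6 mm). Handle at x = -22 mm when hung, +18 mm when free to lift.
- tray_in (a point): Centre of the inner floor of the fixed grey parts tray, inside 252 (x) x 212 (y) mm, walls 4 mm thick, rim 31 mm above the floor; axes along its sides, z up. It stands beside the housing, on its left or its right.
Mind the look-alikes: they are no part of the job. What is shaped like the part that bears long_handle but pink is not meant.

How it is judged:
By the outcome, as a careful person would: the job done as asked, in the order asked, and still so for the second after the job is handed in, with the robot touching nothing.
It also fails if it takes over 45 s, if anything falls off the work surface, if the arm or the gripper's body presses on something with over 40 N, if the wrist force passes 120 N, or if a joint passes its speed limit or range.

ROBOT

A 6-joint arm with a two-finger parallel gripper is mounted at the origin on the work surface. World frame = base frame: x ahead of the robot, y to its left, z up, the work surface at z = 0. Lengths are in mm, angles in rad, forces in N, time in s.
With the tool pointing down it reaches from about 300 to 775 mm from the base axis. Payload 14.6 kg.
Tool frame: the origin (TCP) lies midway between the tips of the shut fingers; the grasp point (between the pads) lies 19 mm behind it (manip.tcp_to_grasp is the distance from the TCP to the grasp point, in mm); z points along the fingers, x is the direction in which the jaws open and shut, and the axes are right-handed (so a half turn about z gives the same grasp; the last joint's range is limited). The gripper opens to 94 mm and grips with 3 to 60 N. Pads are 16 mm wide; open, the fingers measure 119 mm over their backs; the gripper's body (75 mm by 177 mm) begins 78 mm behind the grasp point.
Start: joints at [-1.181, 0.3, 1.521, -0, 1.321, -0.067], TCP at [242.585, -493.601, 205.446] pointing down, gripper open.
Joint ranges: [-3.03, 3.03], [-0.79, 2.21], [0.23, 2.52], [-1.04, 4.18], [0, 3.07], [-2.55, 2.55]. Speed limits (rad/s): [2.22, 2.22, 2.57, 3.14, 3.14, 3.14].

INTERFACE

Orientations are given as [roll, pitch, yaw] about the fixed x, y, z axes, in that order (R = Rz(yaw) Ry(pitch) Rx(roll)).
In Python, from cell import manip gives the robot as it stands.
- The arm moves only by the tool arm_command, never from a script. Its argument "steps" is a list of rows, each a list of 3 entries, a list of its own where there are three numbers: the opening, from 0 (shut) to 1 (fully open), then the shift along the tool's x, y, z in cm, then the turn about the tool's z in rad. A call has 1 to 5 rows; each row shifts and turns the commanded pose from where the row before left it, along the tool's axes as they then stand; what a row does not reach is not made up. A row lasts 1/12 s, in which the tool goes at most 41.7 mm and 7.16 degrees, less where a joint would pass 70% of its speed; a pose out of reach is approached as far as the arm can. A call with a gripper value outside its range is refused whole. The fingers move at their own pace and stop on an object; "force" is the grip in N (left out, the last holds). Time passes only in rows, so rows that do not move let the fingers close. It gives the time, the measured TCP pose, the force and the opening at its end, in the units of the state.
- manip.read_state(): the state, without advancing time (a new reading comes with each control period).
- manip.camera(name): name is "side" or "top"; returns (picture, depth): 420x560x3 uint8, red, green, blue; 420x560 float32, mm along the optical axis (not along the pixel's ray), 0 where there is no reading.
- manip.calibration(name): a dict with "fx", "fy", "cx", "cy" (pixels), "R" (3x3) and "t" (3): a world point X has camera coordinates R X + t. Camera axes: x right, y down, z forward; pixel columns grow to the right and rows downward; lengths in mm; the calibration is good to about 2 mm. A picture is of the moment at which its call begins. calibration takes no time and is no camera call.
- manip.sign_off(): hands the job in, once; it reports no verdict.
The state is a dict: "clock": time; "joints": joint angles; "qd": joint speeds; "effort": joint torques, N m; "eef_pos": TCP position; "eef_rot": TCP orientation; "wrist_force": force on the tool from outside, world axes, zero at the start; "moment": the same for the moment, N m; "finger_gap": finger opening in mm.
Only numpy, scipy, OpenCV 4.12 (cv2) and the standard library are available. Lean on these libraries where they do the work, as an engineer would, in place of code of your own. Each camera call takes 0.05 s, during which the arm holds its last target.

## Working session

There is one attempt and no reset: what is moved stays moved. The work goes in short steps, Python scripts to look and compute and a tool call to move; the robot and the scene stay as the last step left them, time stands still between calls to the robot, and variables do not carry over. Pictures are saved under pics/ and viewed, and the job is handed in when it is done.

Besides the shell and the picture viewer there is one more tool, called after ">>>" as name([rows], argument=value, ...), one row to a line, values as JSON. arm_command: Moves the arm, as the interface text tells. Its arguments: {"type":"object","properties":{"steps":{"type":"array","items":{"type":"array"}},"force":{"type":"number"}},"required":["steps"]}

```bash
ls; mkdir -p pics; python3 - <<'E'
from cell import manip
import cv2,numpy as np
print(manip.read_state())
for n in("top","side"):
    p,d=manip.camera(n); np.savez(f"{n}0.npz",p=p,d=d); cv2.imwrite(f"pics/{n}0.png",p[:,:,::-1]); print(n,manip.calibration(n))
E
```

```text
pics
{'clock': 0.0, 'joints': array([-1.18063712e+00,  3.00513524e-01,  1.52155147e+00, -1.19703371e-05,
        1.32068047e+00, -6.65878852e-02]), 'qd': array([ 0.00040469, -0.00044476,  0.00038885, -0.00075413, -0.00047252,
       -0.00145632]), 'effort': array([ 9.26693829e-04, -5.31805658e+01, -3.52742279e+01,  7.08190561e-02,
        2.44070718e-02, -7.14128055e-05]), 'eef_pos': array([ 242.47366266, -493.39193808,  204.875578  ]), 'eef_rot': array([-3.14152752e+00,  1.15102547e-03, -1.11404623e+00]), 'wrist_force': array([ 0.03157969, -0.06541224,  0.68400389]), 'moment': array([-0.00437604,  0.02446087, -0.00766579]), 'finger_gap': 94.11686261654923}
top {'fx': 429.0620596728248, 'fy': 429.0620596728248, 'cx': 276.3402597953393, 'cy': 214.4580187658179, 'R': array([[ 0.02709723, -0.99942805,  0.02023161],
       [-0.99119216, -0.02948747, -0.12910691],
       [ 0.12962965, -0.01655498, -0.99142427]]), 't': array([-161.78561114,  408.78494747, 1358.6867955 ])}
side {'fx': 462.2403743274126, 'fy': 462.2403743274126, 'cx': 283.93399062167293, 'cy': 211.49624249698974, 'R': array([[-0.86790794, -0.49642304, -0.01731953],
       [-0.33093044,  0.60387241, -0.72513665],
       [ 0.37043333, -0.6236203 , -0.68838715]]), 't': array([ 303.98038699,  307.2746636 , 1244.77883584])}
```

View pics/top0.png

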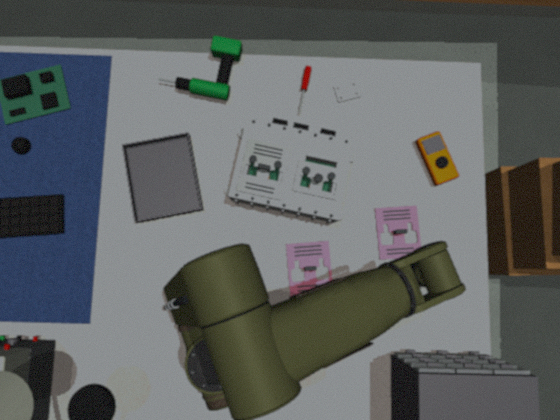

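View pics/side0.png

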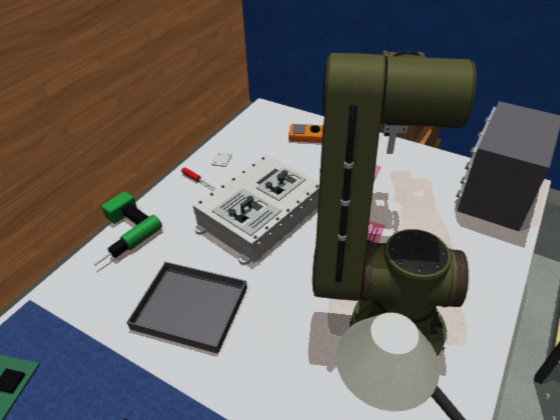

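The top view shows the housing at about (290,168), the tray at (163,178) and two pink look-alikes at (308,268) and (398,232). The side view shows the housing at (260,205) and the tray at (190,305). Next I'll take close crops.

```bash
cat > h.py <<'E'
import numpy as np,cv2
from cell import manip
def load(f): z=np.load(f); return z['p'],z['d']
def pt(n,u,v,d):
    c=manip.calibration(n); 
    X=np.array([(u-c['cx'])/c['fx']*d,(v-c['cy'])/c['fy']*d,d]); return c['R'].T@(X-c['t'])
def cloud(n,d):
    c=manip.calibration(n); v,u=np.mgrid[:d.shape[0],:d.shape[1]]
    X=np.stack([(u-c['cx'])/c['fx']*d,(v-c['cy'])/c['fy']*d,d],-1)-c['t']
    W=X@c['R']; W[d<=0]=np.nan; return W
def plane(n,u,v,z):
    c=manip.calibration(n); r=c['R'].T@np.array([(u-c['cx'])/c['fx'],(v-c['cy'])/c['fy'],1]); o=-c['R'].T@c['t']
    return o+r*(z-o[2])/r[2]
def crop(p,x0,y0,x1,y1,f): return cv2.resize(p[y0:y1,x0:x1,::-1],None,fx=f,fy=f,interpolation=cv2.INTER_CUBIC)
E
python3 - <<'E'
from h import *
p,d=load('top0.npz'); cv2.imwrite('pics/tc.png',crop(p,220,105,365,230,5))
W=cloud('top',d)
for u,v in [(264,168),(264,160),(264,187),(318,178),(310,198),(165,178),(298,208),(240,195),(400,100)]:
    print(u,v,W[v,u].round(1))
p,d=load('side0.npz'); cv2.imwrite('pics/sc.png',crop(p,185,145,335,265,5))
E
```

```text
264 168 [ 542.2 -107.   124.4]
264 160 [ 576.  -105.7   90.8]
264 187 [ 489.6 -108.4   92.5]
318 178 [ 515.8 -272.   126.9]
310 198 [ 459.5 -252.1   91.7]
165 178 [526.2 220.1   7.9]
298 208 [ 426.9 -215.4   92.4]
240 195 [462.5 -34.8  90.3]
400 100 [ 826.6 -565.2   -0.9]
```

View pics/tc.png

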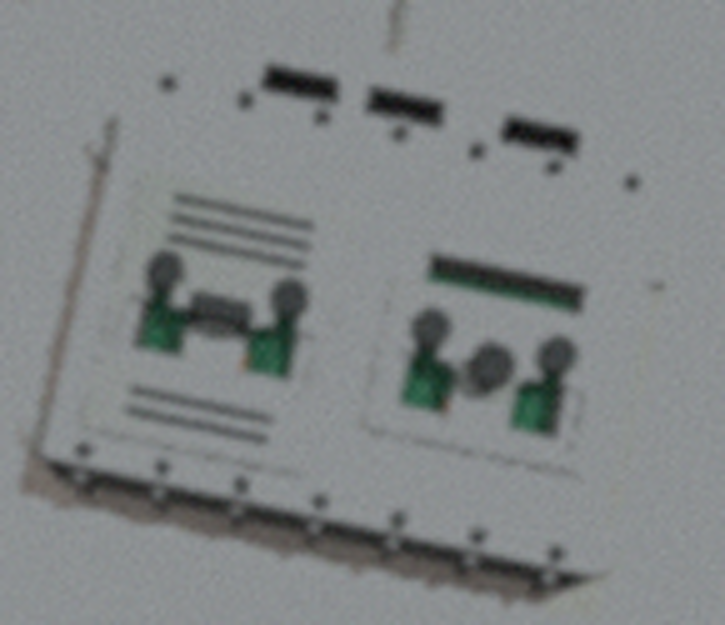

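View pics/sc.png

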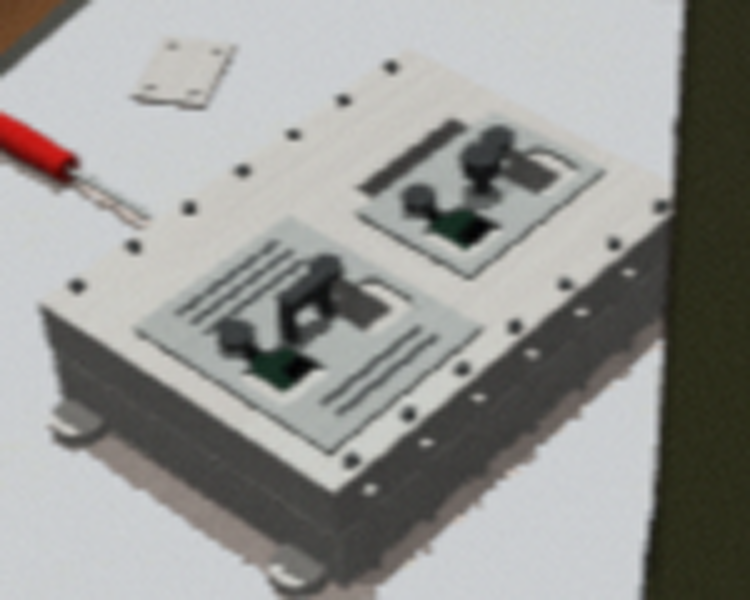

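Candidates for the handle in the top view:
- Grey cover with a bar handle at (264,168), two studs and long slots. It matches the description.
- Grey round knob at (318,178), which is the short cover to leave alone.
- Pink covers at (308,268) and (398,232), which are look-alikes.

I choose (264,168). The crop shows a bar between two stud heads standing at the far ends of the slots. Now I'll measure it.

```bash
python3 - <<'E'
from h import *
p,d=load('top0.npz')
# stud heads, handle: dark greyish blobs in upscaled region
x0,y0,f=220,105,8
big=crop(p,x0,y0,365,230,f); b,g,r=[big[...,i].astype(int) for i in range(3)]
m=((big.max(2)<112)&(abs(g-r)<18)).astype(np.uint8)
cs,_=cv2.findContours(m,cv2.RETR_EXTERNAL,cv2.CHAIN_APPROX_NONE)
for c in cs:
    a=cv2.contourArea(c)
    if a<400: continue
    (cx,cy),s,an=cv2.minAreaRect(c); M=cv2.moments(c)
    u=(cx+.5)/f-.5+x0; v=(cy+.5)/f-.5+y0
    print(round(u,1),round(v,1),'size',np.round(np.array(s)/f,1),round(an),'area',a/f/f, plane('top',u,v,105).round(1),plane('top',u,v,130).round(1))
W=cloud('top',d)
# handle by height
reg=np.zeros(d.shape,bool);reg[105:230,220:365]=1
m=reg&(W[...,2]>116)
n,l,st,ce=cv2.connectedComponentsWithStats(m.astype(np.uint8))
for i in range(1,n):
    if st[i,4]>5: P=W[l==i]; print('hi',ce[i],st[i,4],P.mean(0).round(1),P.min(0).round(1),P.max(0).round(1),np.median(P[:,2]))
# housing top
m=reg&(abs(W[...,2]-92)<6)
P=W[m][:,:2].astype(np.float32); R=cv2.minAreaRect(P); print('top rect',R, np.median(W[m][:,2]))
# tray
reg=np.zeros(d.shape,bool);reg[125:230,115:210]=1
b=p.astype(int); m=reg&(W[...,2]>18)&(W[...,2]<50); P=W[m][:,:2].astype(np.float32); print('tray rim',cv2.minAreaRect(P),np.percentile(W[m][:,2],[50,90]))
m=(reg&(p.max(2)<110)).astype(np.uint8)
cs,_=cv2.findContours(m,cv2.RETR_EXTERNAL,cv2.CHAIN_APPROX_NONE); c=max(cs,key=cv2.contourArea)
q=cv2.boxPoints(cv2.minAreaRect(c)); print(q)
ap=cv2.approxPolyDP(c,8,True)[:,0]; print(ap,[plane('top',u,v,35).round(0) for u,v in ap])
print(W[165:195:10,150:180:10,2])
E
```

```text
315.0 212.0 size [2.8 3.1] 27 area 6.828125 [ 414.4 -266.8  105. ] [ 410.9 -264.1  130. ]
267.8 201.8 size [3.4 2.8] 90 area 7.3984375 [ 441.6 -121.7  105. ] [ 437.6 -121.8  130. ]
236.2 194.6 size [2.9 2.8] 53 area 6.40625 [460.9 -24.2 105. ] [456.5 -26.2 130. ]
281.2 209.6 size [115.1  13. ] 12 area 845.7421875 [ 418.5 -163.2  105. ] [ 414.9 -162.5  130. ]
259.0 189.6 size [27.8  1.8] 12 area 37.03125 [478.7 -93.4 105. ] [474. -94. 130.]
259.6 185.5 size [27.4  1.7] 12 area 35.84375 [491.6 -94.8 105. ] [486.6 -95.4 130. ]
328.1 181.3 size [10.4 20.3] 14 area 90.359375 [ 511.2 -306.   105. ] [ 505.8 -302.5  130. ]
310.4 175.4 size [21.5 19.8] 59 area 177.8828125 [ 528.2 -251.   105. ] [ 522.5 -248.6  130. ]
320.7 161.1 size [32.1  6. ] 13 area 123.046875 [ 574.6 -282.3  105. ] [ 568.  -279.3  130. ]
263.7 167.3 size [33.2 20.3] 12 area 278.3125 [ 549.  -105.8  105. ] [ 542.9 -106.3  130. ]
266.7 154.9 size [27.4  1.9] 12 area 39.15625 [ 588.8 -113.9  105. ] [ 582.  -114.1  130. ]
267.5 151.0 size [27.3  1.9] 12 area 38.1640625 [ 601.3 -115.9  105. ] [ 594.2 -116.1  130. ]
268.3 146.
[... 1141 characters left out ...]
.6  124.9] [ 504.  -285.   116.6] [ 529.6 -259.8  130.7] 124.87181843117693
top rect ((553.9500732421875, -193.3087158203125), (350.19091796875, 261.98583984375), 79.33629608154297) 91.28403294656341
tray rim ((526.8636474609375, 225.76541137695312), (261.6619873046875, 221.5250701904297), 12.98443603515625) [32.08099559 37.58889028]
[[119.89598 143.92801]
 [189.32799 131.30402]
 [203.808   210.94403]
 [134.37599 223.56802]]
[[188 133]
 [122 145]
 [135 222]
 [203 209]] [array([673., 147.,  35.]), array([626., 359.,  35.]), array([375., 300.,  35.]), array([423.,  86.,  35.])]
[[ 3.09894361  4.35367862  0.05987965]
 [ 2.7626961  -0.7676542   5.66392511]
 [-0.0186642   2.27682737  1.20105463]]
```

Measured values:

| Item | Result | Check |
|---|---|---|
| Housing centre | (554, −193), yaw −10.6° | 350 x 262 mm, matches the given size |
| Long handle | (547, −105.5), top z ≈ 129 | matches the predicted (548, −106), z 130 |
| Tray centre | (526, 225), yaw +13° | outer 261 x 221 mm, matches |

I'll turn to yaw −0.185 first.

>>> arm_command([
  [1, [0, 0, 0], -0.116],
  [1, [0, 0, 0], -0.116],
  [1, [0, 0, 0], -0.116],
  [1, [0, 0, 0], -0.116],
  [1, [0, 0, 0], -0.116],
], force=40)

```text
clock: 0.52
eef_pos: [242.5, -493.5, 205.1]
eef_rot: [-3.141, 0.001, -0.528]
wrist_force: [-1.6, 0.2, -0.8]
finger_gap: 94.2
```

>>> arm_command([
  [1, [0, 0, 0], -0.116],
  [1, [0, 0, 0], -0.116],
  [1, [0, 0, 0], -0.116],
  [1, [0, 0, 0], 0],
  [1, [0, 0, 0], 0],
])

```text
clock: 0.93
eef_pos: [242.6, -493.5, 205.2]
eef_rot: [-3.141, 0.0, -0.19]
wrist_force: [-0.2, 0.5, 0.1]
finger_gap: 93.8
```

```bash
cat > go.py <<'E'
import sys; from h import *
s=manip.read_state(); from scipy.spatial.transform import Rotation as Ro
R=Ro.from_euler('xyz',s['eef_rot']).as_matrix()
t=np.array([float(a) for a in sys.argv[1:4]])
print('cm in tool',(R.T@(t-s['eef_pos'])/10).round(2),'rot',s['eef_rot'].round(4),'pos',s['eef_pos'].round(1),'t',s['clock'],'F',s['wrist_force'].round(1),'gap',s['finger_gap'])
if len(sys.argv)>4: print('turn',-(float(sys.argv[4])-s['eef_rot'][2]))
E
python3 go.py 547 -105.5 200 -0.185
```

```text
cm in tool [ 22.59 -43.84   0.53] rot [-3.1411e+00  2.0000e-04 -1.8960e-01] pos [ 242.6 -493.5  205.2] t 0.9333 F [-0.2  0.5  0.1] gap 93.84793697317873
turn -0.004625148655352185
```

>>> arm_command([
  [1, [1.5, -2.92, 0], 0],
  [1, [1.5, -2.92, 0], 0],
  [1, [1.5, -2.92, 0], 0],
  [1, [1.5, -2.92, 0], 0],
  [1, [1.5, -2.92, 0], 0],
])

```text
clock: 1.35
eef_pos: [343.9, -362.6, 205.4]
eef_rot: [-3.142, 0.0, -0.191]
wrist_force: [1.0, 0.3, 0.7]
finger_gap: 93.8
```

>>> arm_command([
  [1, [1.5, -2.92, 0], 0],
  [1, [1.5, -2.92, 0], 0],
  [1, [1.5, -2.92, 0], 0],
  [1, [1.5, -2.92, 0], 0],
  [1, [1.5, -2.92, 0], 0],
])

```text
clock: 1.77
eef_pos: [444.7, -232.9, 205.5]
eef_rot: [3.142, -0.0, -0.191]
wrist_force: [1.0, -0.2, -0.1]
finger_gap: 94.3
```

>>> arm_command([
  [1, [1.5, -2.92, 0], 0],
  [1, [1.5, -2.92, 0], 0],
  [1, [1.5, -2.92, 0], 0],
  [1, [1.5, -2.92, 0], 0],
  [1, [1.5, -2.92, 0], 0],
])

```text
clock: 2.18
eef_pos: [545.4, -103.2, 205.4]
eef_rot: [3.142, 0.0, -0.191]
wrist_force: [-0.0, -0.6, 0.2]
finger_gap: 93.9
```

>>> arm_command([
  [1, [0, 0, 0], 0],
  [1, [0, 0, 0], 0],
])

```text
clock: 2.35
eef_pos: [545.0, -103.7, 205.0]
eef_rot: [-3.142, 0.001, -0.187]
wrist_force: [0.0, -0.5, -0.0]
finger_gap: 93.7
```

```bash
python3 go.py 547 -105.5 104 -0.185; python3 - <<'E'
from h import *
for n in("top","side"):
    p,d=manip.camera(n); np.savez(f"{n}1.npz",p=p,d=d)
    cv2.imwrite(f'pics/{n}1.png',crop(p,*((200,90,380,240) if n=='top' else (185,90,365,265)),4))
E
```

```text
cm in tool [ 0.24  0.14 10.1 ] rot [-3.1416e+00  8.0000e-04 -1.8720e-01] pos [ 545.  -103.7  205. ] t 2.35 F [ 0.  -0.5 -0. ] gap 93.73152498072218
turn -0.002204201753615964
```

View pics/side1.png

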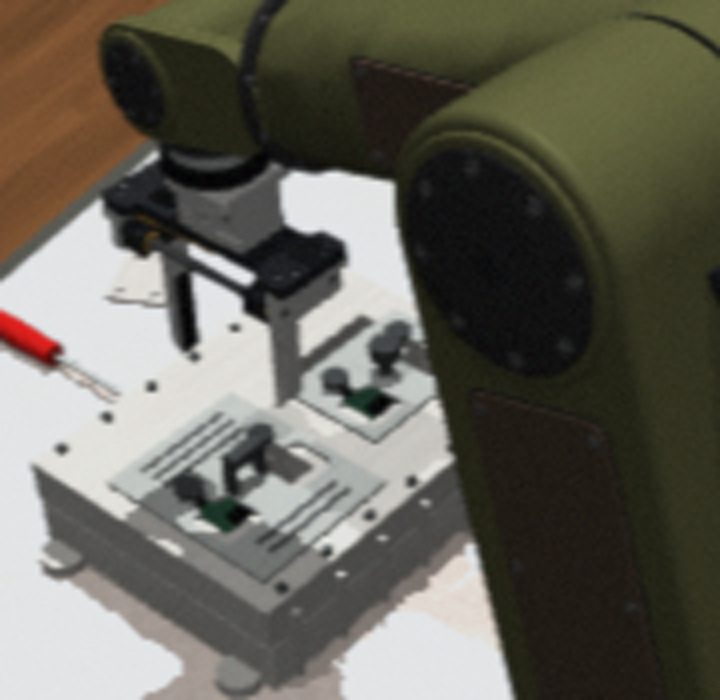

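The side view shows the jaws above the long cover (handle at crop 247,447), opening along the slots, with both fingers clear. I'll descend to TCP z 104.

>>> arm_command([
  [1, [0.24, 0.14, 2], 0],
  [1, [0, 0, 2], 0],
  [1, [0, 0, 2], 0],
  [1, [0, 0, 1.5], 0],
  [1, [0, 0, 1.3], 0],
])

```text
clock: 2.87
eef_pos: [545.9, -107.8, 116.4]
eef_rot: [3.142, 0.001, -0.189]
wrist_force: [0.3, 0.1, -0.1]
finger_gap: 94.2
```

>>> arm_command([
  [1, [0, 0, 1.3], 0],
  [1, [0, 0, 0], 0],
  [1, [0, 0, 0], 0],
])

```text
clock: 3.12
eef_pos: [546.3, -107.4, 104.5]
eef_rot: [-3.142, 0.001, -0.188]
wrist_force: [-0.0, 0.4, 0.7]
finger_gap: 94.0
```

```bash
python3 go.py 547 -105.5 104 -0.185; python3 - <<'E'
from h import *
for n in("side",):
    p,d=manip.camera(n); np.savez(f"{n}2.npz",p=p,d=d)
    cv2.imwrite(f'pics/{n}2.png',crop(p,185,90,345,265,4))
E
```

```text
cm in tool [ 0.04 -0.2   0.05] rot [-3.1416e+00  7.0000e-04 -1.8830e-01] pos [ 546.3 -107.4  104.5] t 3.1167 F [-0.   0.4  0.7] gap 93.98139689374746
turn -0.00327025134054032
```

View pics/side2.png

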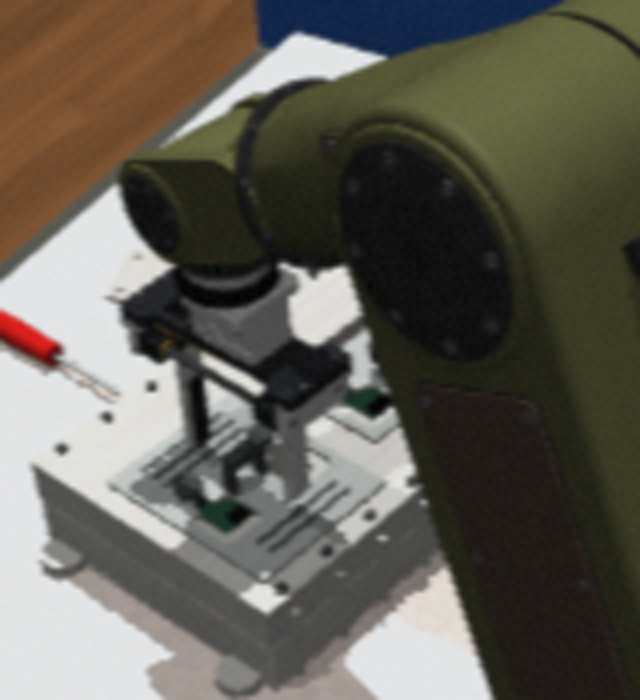

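The side view shows the fingers straddling the bar (crop 240,455) with the tips above the plate. Now I'll close the gripper.

>>> arm_command([
  [0.5, [0, -0.15, 0], 0],
  [0.2, [0, 0, 0], 0],
  [0, [0, 0, 0], 0],
  [0, [0, 0, 0], 0],
  [0, [0, 0, 0], 0],
], force=40)

```text
clock: 3.58
eef_pos: [547.2, -105.1, 104.7]
eef_rot: [3.142, -0.0, -0.186]
wrist_force: [0.5, -0.1, 0.5]
finger_gap: 63.9
```

>>> arm_command([
  [0, [0, 0, 0], 0],
  [0, [0, 0, 0], 0],
  [0, [0, 0, 0], 0],
  [0, [0, 0, 0], 0],
  [0, [0, 0, 0], 0],
], force=40)

```text
clock: 4.0
eef_pos: [547.1, -105.1, 104.4]
eef_rot: [-3.142, 0.0, -0.186]
wrist_force: [-0.8, 1.0, 1.0]
finger_gap: 30.7
```

>>> arm_command([
  [0, [0, 0, 0], 0],
  [0, [0, 0, 0], 0],
  [0, [0, 0, 0], 0],
  [0, [0, 0, 0], 0],
  [0, [0, 0, 0], 0],
])

```text
clock: 4.42
eef_pos: [547.1, -105.1, 104.5]
eef_rot: [3.142, -0.0, -0.186]
wrist_force: [-0.9, -0.8, 0.4]
finger_gap: 13.6
```

```bash
python3 go.py 586.3 -112.9 104 -0.185
```

```text
cm in tool [4.   0.04 0.05] rot [ 3.1416 -0.     -0.186 ] pos [ 547.1 -105.1  104.5] t 4.4167 F [-0.9 -0.8  0.4] gap 13.578333344501507
turn -0.000956774794137083
```

The jaws are gripped on 13.6 mm, which fits the 14 mm bar. I'll raise the cover 2.5 mm within its play and slide it 40 mm along +x.

>>> arm_command([
  [0, [0, 0, -0.25], 0],
  [0, [0.4, 0, 0], 0],
  [0, [0.6, 0, 0], 0],
  [0, [0.6, 0, 0], 0],
  [0, [0.6, 0, 0], 0],
])

```text
clock: 4.83
eef_pos: [569.4, -109.3, 106.8]
eef_rot: [-3.142, 0.0, -0.186]
wrist_force: [0.2, 0.1, -4.1]
finger_gap: 13.7
```

>>> arm_command([
  [0, [0.6, 0, 0], 0],
  [0, [0.6, 0, 0], 0],
  [0, [0.6, 0, 0], 0],
  [0, [0, 0, 0], 0],
  [0, [0, 0, 0], 0],
])

```text
clock: 5.25
eef_pos: [586.5, -112.5, 106.7]
eef_rot: [-3.142, 0.0, -0.186]
wrist_force: [0.0, -0.8, -4.0]
finger_gap: 13.7
```

```bash
python3 go.py 586.3 -112.9 107 -0.185; python3 - <<'E'
from h import *
n="side"
p,d=manip.camera(n)
cv2.imwrite(f'pics/{n}3.png',crop(p,185,140,305,240,6))
E
```

```text
cm in tool [-0.01  0.04 -0.03] rot [-3.1416e+00  4.0000e-04 -1.8600e-01] pos [ 586.5 -112.5  106.7] t 5.25 F [ 0.  -0.8 -4. ] gap 13.657464287095772
turn -0.000992782285622884
```

View pics/side3.png

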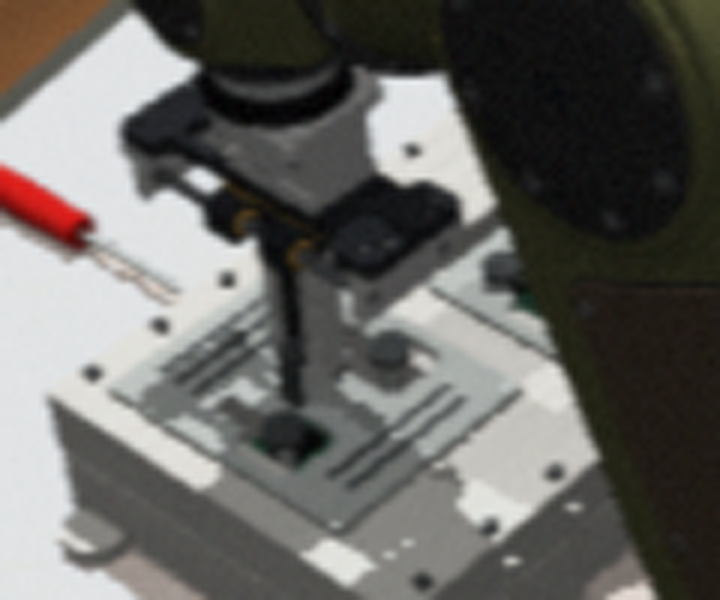

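The stud heads (crop 290,432 and 390,350) now stand in the wide ends. The wrist carries about 4 N, which is the cover's weight. I'll lift gently.

>>> arm_command([
  [0, [0, 0, -0.4], 0],
  [0, [0, 0, -0.4], 0],
  [0, [0, 0, -0.4], 0],
  [0, [0, 0, 0], 0],
])

```text
clock: 5.63
eef_pos: [586.8, -112.6, 120.3]
eef_rot: [3.142, -0.002, -0.186]
wrist_force: [-0.6, -0.1, -3.9]
finger_gap: 13.7
```

>>> arm_command([
  [0, [0, 0, -0.6], 0],
  [0, [0, 0, -1], 0],
  [0, [0, 0, -1.5], 0],
  [0, [0, 0, -2], 0],
  [0, [0, 0, -2], 0],
])

```text
clock: 6.05
eef_pos: [586.2, -112.5, 191.4]
eef_rot: [-3.142, 0.0, -0.186]
wrist_force: [1.0, -0.3, -3.8]
finger_gap: 13.7
```

>>> arm_command([
  [0, [0, 0, -1.5], 0],
  [0, [0, 0, 0], 0],
  [0, [0, 0, 0], 0],
])

```text
clock: 6.3
eef_pos: [586.5, -112.5, 205.6]
eef_rot: [3.142, -0.001, -0.186]
wrist_force: [0.5, -0.1, -5.8]
finger_gap: 13.4
```

```bash
python3 go.py 526 225 200 0.23; python3 - <<'E'
from h import *
for n in ("side","top"):
    p,d=manip.camera(n); np.savez(f"{n}4.npz",p=p,d=d)
    cv2.imwrite(f'pics/{n}4.png',crop(p,*((125,90,325,345) if n=='side' else (110,90,350,240)),3))
E
```

```text
cm in tool [-12.19 -32.05   0.54] rot [ 3.1415e+00 -1.5000e-03 -1.8600e-01] pos [ 586.5 -112.5  205.6] t 6.3 F [ 0.5 -0.1 -5.8] gap 13.352608046850426
turn -0.41600068561043124
```

View pics/side4.png

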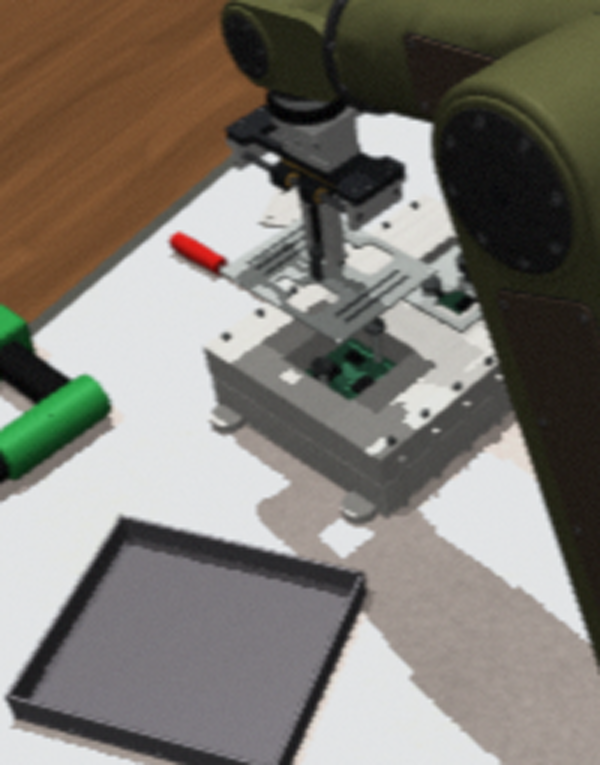

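View pics/top4.png

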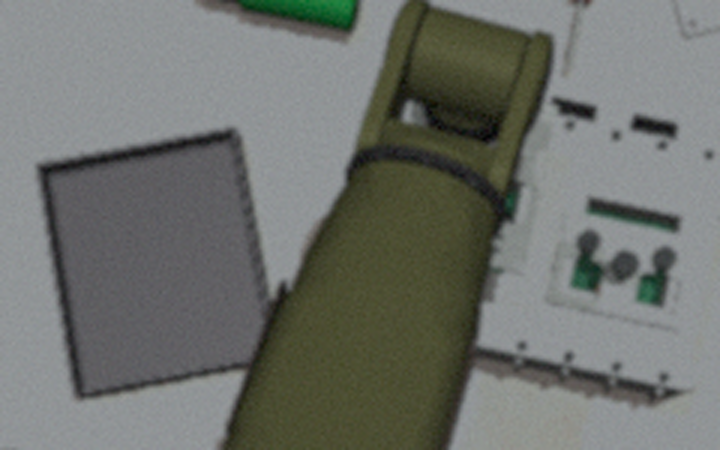

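The cover is held level and clear of the housing (side crop 330,270), and the short cover still hangs (top crop 625,265). I'll carry it over the tray, then turn.

>>> arm_command([
  [0, [-0.6, -1.6, 0], 0],
  [0, [-1, -2.6, 0], 0],
  [0, [-1, -2.6, 0], 0],
  [0, [-1, -2.6, 0], 0],
  [0, [-1, -2.6, 0], 0],
])

```text
clock: 6.82
eef_pos: [562.5, 15.1, 203.7]
eef_rot: [3.141, 0.002, -0.186]
wrist_force: [-0.5, 0.4, -4.1]
finger_gap: 13.8
```

>>> arm_command([
  [0, [-1, -2.6, 0], 0],
  [0, [-1, -2.6, 0], 0],
  [0, [-1, -2.6, 0], 0],
  [0, [-1, -2.6, 0], 0],
  [0, [-1, -2.6, 0], 0],
])

```text
clock: 7.23
eef_pos: [537.4, 152.2, 203.8]
eef_rot: [3.141, 0.002, -0.186]
wrist_force: [1.1, 0.7, -3.2]
finger_gap: 13.7
```

>>> arm_command([
  [0, [-1, -2.6, 0], 0],
  [0, [-1, -2.6, 0], 0],
  [0, [-0.6, -1.8, 0], 0],
  [0, [0, 0, 0], -0.08],
  [0, [0, 0, 0], -0.08],
])

```text
clock: 7.65
eef_pos: [524.9, 225.6, 203.5]
eef_rot: [3.141, 0.002, -0.021]
wrist_force: [0.0, 0.2, -4.4]
finger_gap: 13.4
```

>>> arm_command([
  [0, [0, 0, 0], -0.09],
  [0, [0, 0, 0], -0.09],
  [0, [0, 0, 0], -0.075],
  [0, [0, 0, 0], 0],
  [0, [0, 0, 0], 0],
])

```text
clock: 8.07
eef_pos: [525.4, 224.4, 204.0]
eef_rot: [3.141, 0.002, 0.227]
wrist_force: [-0.3, -0.1, -4.9]
finger_gap: 13.4
```

```bash
python3 go.py 526 225 100 0.23; python3 - <<'E'
from h import *
p,d=load('side4.npz'); W=cloud('side',d)
reg=np.zeros(d.shape,bool);reg[255:352,125:252]=1
for lo,hi in((20,45),):
    m=reg&(W[...,2]>lo)&(W[...,2]<hi); P=W[m][:,:2].astype(np.float32); print(cv2.minAreaRect(P),m.sum())
print('floor',np.nanmedian(W[290:320,170:210,2]))
p,d=load('top0.npz'); print('floor top',np.nanmedian(cloud('top',d)[160:195,145:185,2]))
for n in ("side","top"):
    p,d=manip.camera(n); np.savez(f"{n}5.npz",p=p,d=d)
    cv2.imwrite(f'pics/{n}5.png',crop(p,*((105,160,285,370) if n=='side' else (90,90,330,260)),3))
E
```

```text
cm in tool [ 0.09 -0.05 10.4 ] rot [3.1414e+00 1.5000e-03 2.2650e-01] pos [525.4 224.4 204. ] t 8.0667 F [-0.3 -0.1 -4.9] gap 13.401475177499519
turn -0.00349859491649121
((537.29931640625, 177.56988525390625), (264.1886901855469, 323.0645751953125), 13.029809951782227) 1112
floor 3.0515744979713277
floor top 4.164122242731597
```

View pics/side5.png

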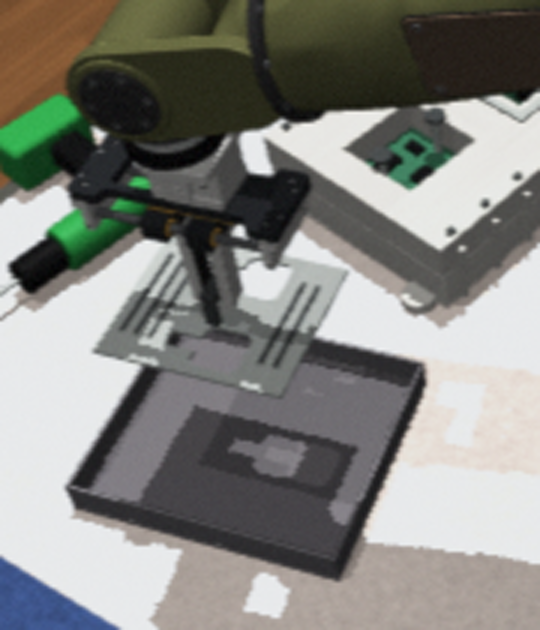

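View pics/top5.png

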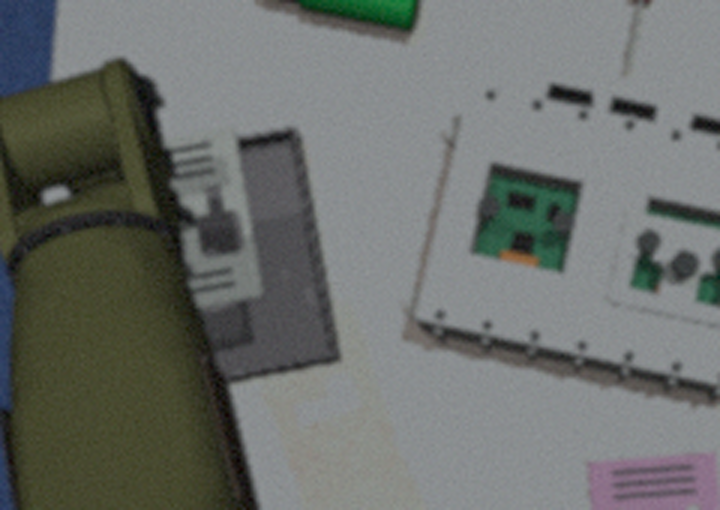

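The cover hangs level over the tray, inside its walls and aligned with them. Contact is expected at TCP z ≈ 18.5 (floor at about 4 plus the 14.5 grip offset). I'll lower in stages.

>>> arm_command([
  [0, [0, 0, 1.5], 0],
  [0, [0, 0, 2.5], 0],
  [0, [0, 0, 2.5], 0],
  [0, [0, 0, 2.5], 0],
  [0, [0, 0, 2.5], 0],
])

```text
clock: 8.58
eef_pos: [525.5, 224.5, 88.7]
eef_rot: [-3.142, -0.0, 0.227]
wrist_force: [0.5, 0.3, -4.2]
finger_gap: 13.7
```

>>> arm_command([
  [0, [0, 0, 2], 0],
  [0, [0, 0, 1.5], 0],
  [0, [0, 0, 1], 0],
  [0, [0, 0, 1], 0],
  [0, [0, 0, 0], 0],
])

```text
clock: 9.0
eef_pos: [525.0, 224.3, 33.3]
eef_rot: [3.141, 0.002, 0.228]
wrist_force: [-0.1, -0.8, -4.4]
finger_gap: 13.8
```

>>> arm_command([
  [0, [0, 0, 0.3], 0],
  [0, [0, 0, 0.3], 0],
  [0, [0, 0, 0], 0],
  [0, [0, 0, 0], 0],
])

```text
clock: 9.33
eef_pos: [525.9, 224.6, 29.4]
eef_rot: [-3.142, -0.001, 0.229]
wrist_force: [0.8, -0.9, -3.4]
finger_gap: 13.5
```

>>> arm_command([
  [0, [0, 0, 0.3], 0],
  [0, [0, 0, 0.3], 0],
  [0, [0, 0, 0.2], 0],
  [0, [0, 0, 0], 0],
  [0, [0, 0, 0], 0],
])

```text
clock: 9.75
eef_pos: [525.6, 224.5, 20.8]
eef_rot: [3.142, 0.0, 0.229]
wrist_force: [0.3, -0.4, -4.0]
finger_gap: 13.6
```

>>> arm_command([
  [0, [0, 0, 0.1], 0],
  [0, [0, 0, 0.1], 0],
  [0, [0, 0, 0], 0],
  [0, [0, 0, 0], 0],
])

```text
clock: 10.08
eef_pos: [525.7, 224.5, 18.9]
eef_rot: [3.142, 0.0, 0.229]
wrist_force: [-0.4, 1.2, -3.9]
finger_gap: 13.7
```

>>> arm_command([
  [0, [0, 0, 0.1], 0],
  [0, [0, 0, 0], 0],
  [0, [0, 0, 0], 0],
])

```text
clock: 10.33
eef_pos: [525.8, 224.6, 18.4]
eef_rot: [-3.142, -0.0, 0.229]
wrist_force: [-4.0, -1.3, 4.6]
finger_gap: 13.9
```

>>> arm_command([
  [0, [0, 0, 0.1], 0],
  [0, [0, 0, 0], 0],
  [0, [0, 0, 0], 0],
])

```text
clock: 10.58
eef_pos: [525.8, 224.6, 18.4]
eef_rot: [-3.142, -0.001, 0.229]
wrist_force: [-9.4, -4.3, 17.6]
finger_gap: 13.7
```

The cover touched down at z 18.4 as predicted. I'll ease back the extra 1 mm, then release.

>>> arm_command([
  [0, [0, 0, -0.1], 0],
  [0, [0, 0, 0], 0],
  [0, [0, 0, 0], 0],
])

```text
clock: 10.83
eef_pos: [525.8, 224.6, 18.4]
eef_rot: [-3.142, -0.0, 0.229]
wrist_force: [-4.0, -1.5, 7.4]
finger_gap: 13.8
```

>>> arm_command([
  [0.5, [0, 0, 0], 0],
  [0.5, [0, 0, 0], 0],
  [0.5, [0, 0, 0], 0],
  [0.5, [0, 0, 0], 0],
  [0.5, [0, 0, 0], 0],
])

```text
clock: 11.25
eef_pos: [525.7, 224.6, 17.9]
eef_rot: [-3.142, -0.0, 0.229]
wrist_force: [-0.3, -0.0, 0.3]
finger_gap: 43.7
```

>>> arm_command([
  [0.5, [0, 0, 0], 0],
  [0.5, [0, 0, 0], 0],
  [0.5, [0, 0, 0], 0],
  [0.5, [0, 0, 0], 0],
  [0.5, [0, 0, 0], 0],
])

```text
clock: 11.67
eef_pos: [525.7, 224.5, 18.0]
eef_rot: [3.142, -0.0, 0.229]
wrist_force: [0.3, -0.5, -0.9]
finger_gap: 46.7
```

Released, with no load at the wrist. I'll raise straight up and clear the tray so it can be seen.

>>> arm_command([
  [0.5, [0, 0, -1], 0],
  [0.5, [0, 0, -2], 0],
  [0.5, [0, 0, -3], 0],
  [0.5, [0, 0, -3], 0],
  [0.5, [0, 0, -3], 0],
])

```text
clock: 12.08
eef_pos: [525.5, 224.5, 140.1]
eef_rot: [-3.142, -0.0, 0.229]
wrist_force: [0.0, -0.4, -0.0]
finger_gap: 47.1
```

>>> arm_command([
  [0.5, [0, 0, -3], 0],
  [0.5, [0, 0, -3], 0],
  [0.5, [-1, 2, -2], 0],
  [0.5, [-1, 3, 0], 0],
  [0.5, [-1, 3, 0], 0],
])

```text
clock: 12.5
eef_pos: [514.5, 139.3, 220.1]
eef_rot: [3.141, -0.003, 0.231]
wrist_force: [0.4, -0.3, -0.3]
finger_gap: 47.0
```

>>> arm_command([
  [0.5, [-1, 3, 0], 0],
  [0.5, [-1, 3, 0], 0],
  [0.5, [-1, 3, 0], 0],
  [0.5, [-1, 3, 0], 0],
  [0.5, [0, 0, 0], 0],
])

```text
clock: 12.92
eef_pos: [502.4, 9.9, 218.9]
eef_rot: [3.141, -0.001, 0.226]
wrist_force: [0.4, 0.6, 0.6]
finger_gap: 46.8
```

```bash
python3 go.py 526 225 100 0.23; python3 - <<'E'
from h import *
for n in ("side","top"):
    p,d=manip.camera(n); np.savez(f"{n}6.npz",p=p,d=d)
    cv2.imwrite(f'pics/{n}6.png',crop(p,*((105,140,345,370) if n=='side' else (90,90,360,260)),3))
    W=cloud(n,d); m=(abs(W[...,0]-526)<60)&(abs(W[...,1]-225)<60)
    h=m&(W[...,2]>30); l=m&(W[...,2]<20); print(n,W[h].mean(0),h.sum(),np.median(W[l][:,2]))
    q=W[l]; A=np.c_[q[:,:2],np.ones(len(q))]; print('tilt',np.linalg.lstsq(A,q[:,2],rcond=None)[0])
E
```

```text
cm in tool [  7.11 -20.45  11.87] rot [ 3.1406e+00 -6.0000e-04  2.2570e-01] pos [502.4   9.9 218.9] t 12.9167 F [0.4 0.6 0.6] gap 46.84758067946006
turn -0.004320939791274708
side [523.34647657 226.10441823  40.72602912] 79 6.223402636370196
tilt [ 0.01009436 -0.00280418  1.4391102 ]
top [525.40631495 222.27114054  42.82324015] 60 7.29910152686706
tilt [ 0.00907509 -0.01418003  5.94421129]
```

View pics/side6.png

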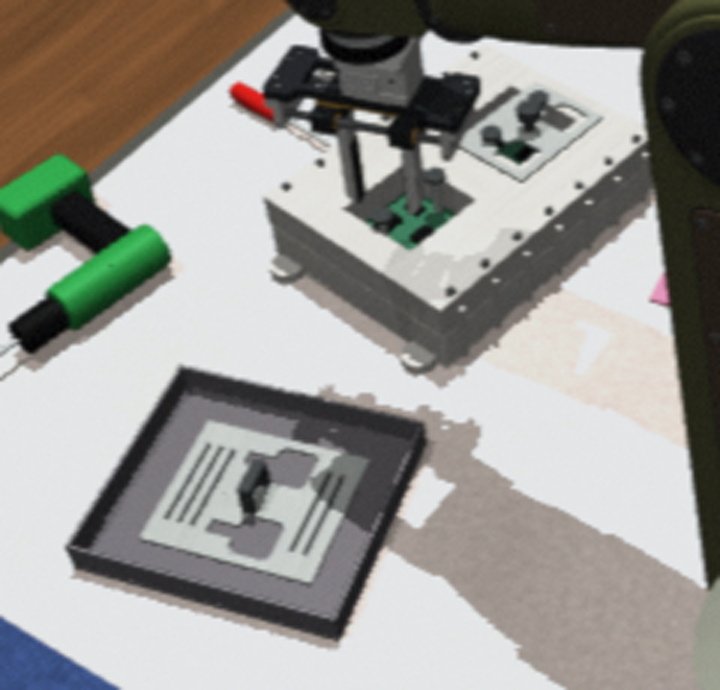

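View pics/top6.png

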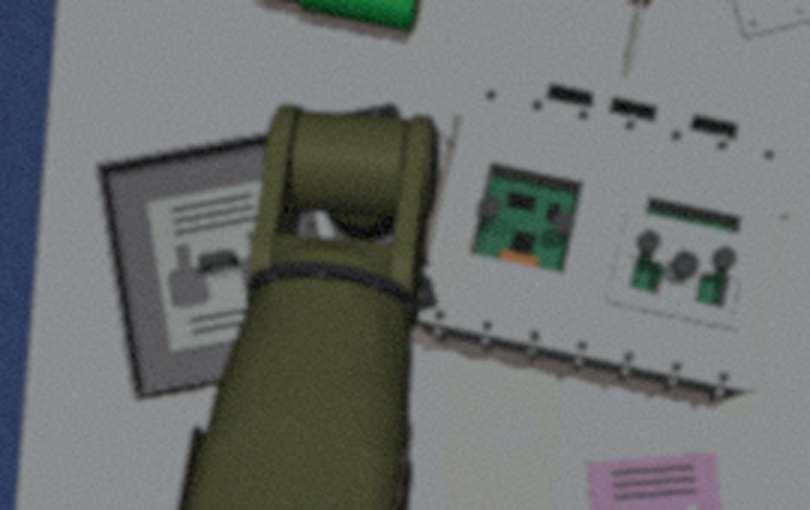

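The side view shows the long cover flat in the tray with its handle up (crop 255,490), clear of all the walls. The short cover is still hung with its studs in the narrow parts (520,130), and the robot touches nothing. I'll hand in.

```bash
python3 - <<'E'
from cell import manip
s=manip.read_state(); print(s['qd'].round(3),s['clock']); print(manip.sign_off())
E
```

```text
[ 0.041  0.01  -0.005  0.003 -0.005  0.014] 13.0167
the job is handed in; nothing more can be done
None
```

The long cover is off the housing and lying flat in the grey tray, handle up; I handed the job in at 13.0 s. I gripped its bar handle, slid it 40 mm along its slots until the stud heads stood in the wide ends, lifted it straight off and carried it over. I let go only after the wrist showed it resting on the tray floor.

**Last checks:**
- **Cover in tray:** the handle is near (525, 224) with its middle about 37 mm above the bench. The plate is level within the camera noise and clear of all the tray walls.
- **Short cover:** it still hangs where it was, and I did not touch it.
- **Robot:** it is clear of everything, with almost no force at the wrist.
- **Forces:** the highest wrist reading I saw was about 20 N, from one extra 1 mm push at touchdown that I then took back.

No check failed. One tray cross-check, from the side view, came out unusable because its height band also took in other surfaces, so the tray centre rests on the top view alone. The final pictures agree with it.

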